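# Turn a jar lid over with the tip tray and feed it to the chute

### The job

The washed jar lid lies hollow side up in the hinged tip tray. Without touching it, swing the tray over by its bar handle, past upright, so that the lid tumbles hollow side down onto the ledge and lies still there; then let the tray back down flat without dropping it, and push the lid along the ledge, without lifting it, so that it drops into the capping chute and comes to rest at its foot, still hollow side down. Leave the jars around the station where they stand.

Things in the scene. Friction and masses are not known exactly. Their poses are not given: they have to be found in the camera images.
- stand: Steel lid-turning station fixed on the counter: tip tray, flat ledge beside it, chute at the ledge's end. Origin on the counter below the middle of the hinge pin; x along the pin towards the chute, y from tray (negative) across the pin to ledge (positive), z up. All 'stand' coordinates below are mm in this frame. Pin along x at y 0, z 121.
- tray (a joint): Tip tray (0.4 kg, swings freely): 0 flat on its rest, grows (rad) as the handle side rises and swings over towards the ledge, 1.57 upright, 1.85 its stop. Let go, it falls back, or past upright onto its stop. Tipped up, the lid slides to the low lip at the pin, stands on it, and topples over it onto the ledge once the tray leans past upright; a slow swing to the stop does it.
- tray_floor (a point): Middle of the tray's inner floor; moves with the tray. Tray flat, stand: x 0, y -68, z 127; floor from x -56 to 56, y -125 to -11. Side walls and handle-end wall are 18 high and 3 thick; at the pin there is only a lip, 5 high, y -11 to -8.
- tray_grip (a point): Middle of the tray's bar handle: round bright steel bar, 10 in diameter, 90 long, parallel to the pin, on a leg at each end, with a clear gap of 39 mm to the tray's end wall. Tray flat, stand: x 0, y -172, z 135 (172 out from the pin's axis, 14 above it). It moves with the tray.
- ledge (a point): Point on the ledge's top, where the lid lands; stand: x 0, y 56, z 125. The ledge is a level plate, x -72 to 62, y 8 to 106, with a rail 15 high along its back (inner face y 104); both its x ends are open, the end at x 62 lies over the chute.
- chute_foot (a point): Point on the chute's floor, 36 mm up the slope from its closed end; stand: x 156, y 56, z 41. The chute begins below the ledge end at x 60, z 103 (22 below the ledge) and slopes 33 degrees down to +x for 150, with side walls (inner faces y 8 and 104) 35 high and an end wall 30 high.
- lid: White plastic screw jar lid, 72 in diameter, 16 high, 15 to 28 g, ribbed flank; one face flat and closed, the other hollow with a 3 mm rim. Origin at the centre of the flat outer face; z points to the hollow side (up at the start, down once turned over, the origin then 16 above what it lies on). It slides easily on the metal.
- jar_tall: Empty glass jar with a screw neck, standing open, 72 in diameter, 125 high; origin at the centre of its underside. A bystander.
- jar_short: Empty glass jar with a screw neck, standing open, 66 in diameter, 85 high; origin at the centre of its underside. A bystander.
- milk_jar: Closed jar with cream-coloured contents and a white lid, 72 in diameter, 130 high; origin at the centre of its underside. A bystander.

How it is judged:
By the outcome, as a careful person would: the job done as asked, in the order asked, and still so for the second after the job is handed in, with the robot touching nothing.
It also fails if it takes over 59 s, if anything falls off the work surface, if the arm or the gripper's body presses on something with over 40 N, if the wrist force passes 120 N, or if a joint passes its speed limit or range.

### The arm

A 6-joint arm with a two-finger parallel gripper is mounted at the origin on the work surface. World frame = base frame: x ahead of the robot, y to its left, z up, the work surface at z = 0. Lengths are in mm, angles in rad, forces in N, time in s.
With the tool pointing down it reaches from about 300 to 775 mm from the base axis. Payload 14.6 kg.
Tool frame: the origin (TCP) lies at the very end of the fingers, on their centre line; the grasp point (between the pads) lies 19 mm behind it (manip.grip_point_offset is the distance from the TCP to the grasp point, in mm); z points along the fingers, y is the line along which they close (so a half turn about z gives the same grasp; the last joint's range is limited). The gripper opens to 94 mm and grips with 3 to 60 N. Pads are 16 mm wide; open, the fingers measure 119 mm over their backs; the gripper's body (75 mm by 177 mm) begins 78 mm behind the grasp point.
Start: joints at [-1.386, 0.3, 1.521, -0, 1.321, -0.067], TCP at [137.025, -532.648, 205.446] pointing down, gripper open.
Joint ranges: [-3.03, 3.03], [-0.79, 2.21], [0.23, 2.52], [-1.04, 4.18], [0, 3.07], [-2.55, 2.55]. Speed limits (rad/s): [2.22, 2.22, 2.57, 3.14, 3.14, 3.14].

### API

Orientations are given as [roll, pitch, yaw] about the fixed x, y, z axes, in that order (R = Rz(yaw) Ry(pitch) Rx(roll)).
In Python, from cell import telemetry, eyes, manip gives the robot as it stands.
- The arm moves only by the tool play_rows, never from a script. Its arguments are lists of equal length, an entry for each row: "translation": the shift along the world's x, y, z in m, a list of three; "yaw": the turn about the world's z in rad. A call has 1 to 12 rows; each row is the pose to reach, as a shift and turn from the pose commanded when the call began; what a row does not reach only later rows make up. A row lasts 1/8 s, in which the tool goes at most 62.5 mm and 10.7 degrees, less where a joint would pass 70% of its speed; a pose out of reach is approached as far as the arm can. A call with a gripper value outside its range is refused whole. "hand" is the opening, from 0 (shut) to 1 (fully open), set as the call begins (left out, the last holds). The fingers move at their own pace and stop on an object; "force" is the grip in N (left out, the last holds). Time passes only in rows, so rows that repeat a pose let the fingers close. It gives the time, the measured TCP pose, the force, the opening and the grip force at its end, in the units of the state.
- telemetry.read_state(): the state, without advancing time (a new reading comes with each control period).
- eyes.camera(name): name is "scene" or "side" or "wrist"; returns a dict with "pixels" (384x512x3 uint8, red, green, blue), "fx", "fy", "cx", "cy" (pixels), "dist_coeffs" ([k1, k2, p1, p2, k3] as OpenCV has them; the pictures are not rectified), "cam_to_world" (4x4, takes a point from camera to world coordinates); the wrist camera has in their place "T_tool_cam" (4x4, takes a point from camera to tool coordinates, whose origin is the TCP and whose axes are the flange's). Camera axes: x right, y up, looking along -z (the intrinsics and any distortion apply to the point x, -y, -z); pixel columns grow to the right and rows downward; lengths in mm; the calibration is good to about 2 mm. A picture is of the moment at which its call begins: read the wrist's pose just before it. There is no depth.
- manip.sign_off(): hands the job in; it is judged then, once.
The state is a dict: "clock": time; "joints": joint angles; "qd": joint speeds; "effort": joint torques, N m; "eef_pos": TCP position; "eef_rot": TCP orientation; "wrist_force": force on the tool from outside, world axes, zero at the start; "moment": the same for the moment, N m; "finger_gap": finger opening in mm; "finger_force": force on a finger pad.
Only numpy, scipy, OpenCV 4.12 (cv2) and the standard library are available. Lean on these libraries where they do the work, as an engineer would, in place of code of your own. Each camera call takes 0.05 s, during which the arm holds its last target. There are 200 camera calls.

## Working session

There is one attempt and no reset: what is moved stays moved. The work goes in short steps, Python scripts to look and compute and a tool call to move; the robot and the scene stay as the last step left them, time stands still between calls to the robot, and variables do not carry over. Pictures are saved under pics/ and viewed, at most 10 in all, crops included, and the job is handed in when it is done.

Besides the shell and the picture viewer there is one more tool, called after "Emit:" in YAML: its name, and indented under it one key for each argument. play_rows: Moves the arm, as the interface text tells. Its arguments: {"type":"object","properties":{"translation":{"type":"array","items":{"type":"array","items":{"type":"number"}}},"yaw":{"type":"array","items":{"type":"number"}},"hand":{"type":"number"},"force":{"type":"number"}},"required":["translation","yaw"]}

```bash
mkdir -p pics; cat > h.py <<'E'
import numpy as np, cv2, pickle
from cell import telemetry, eyes, manip
def snap(n,tag):
    c=eyes.camera(n); p=np.array(c['pixels']); cv2.imwrite(f'pics/{tag}.png',p[:,:,::-1]); pickle.dump(c,open(f'pics/{tag}.pkl','wb')); return c
def KD(c): return np.array([[c['fx'],0,c['cx']],[0,c['fy'],c['cy']],[0,0,1.]]),np.array(c['dist_coeffs'],float)
def ray(c,uv):
    K,D=KD(c); T=np.array(c['cam_to_world']); q=cv2.undistortPoints(np.array([[uv]],float),K,D)[0,0]
    return T[:3,3],T[:3,:3]@np.array([q[0],-q[1],-1])
def atz(c,uv,z):
    o,d=ray(c,uv); return o+d*(z-o[2])/d[2]
def proj(c,P):
    K,D=KD(c); T=np.array(c['cam_to_world']); q=(np.atleast_2d(P)-T[:3,3])@T[:3,:3]; q=q*[1,-1,-1]
    return cv2.projectPoints(q.reshape(-1,1,3),np.zeros(3),np.zeros(3),K,D)[0][:,0]
E
python3 - <<'E'
from h import *
a=snap('scene','s0');b=snap('side','d0')
for c in(a,b): print(np.round(c['cam_to_world'],2).tolist(),c['fx'],c['dist_coeffs'])
s=telemetry.read_state();print(s['eef_pos'],s['eef_rot'],s['finger_gap'],s['clock'])
im=np.hstack([a['pixels'],b['pixels']])[:,:,::-1]
for n in 's0','d0':
    cv2.imwrite(f'pics/{n}b.png',cv2.resize(cv2.imread(f'pics/{n}.png'),(800,600),interpolation=cv2.INTER_CUBIC))
E
```

```text
[[0.54, -0.61, 0.58, 1368.92], [0.84, 0.4, -0.36, -478.7], [-0.01, 0.69, 0.73, 1091.06], [0.0, 0.0, 0.0, 1.0]] 403.2932394111316 [0.04350152 0.         0.         0.         0.        ]
[[-0.83, 0.27, -0.49, -10.6], [-0.56, -0.43, 0.71, 810.03], [-0.02, 0.86, 0.51, 696.84], [0.0, 0.0, 0.0, 1.0]] 441.2502657825802 [0.0411163 0.        0.        0.        0.       ]
[ 136.99785694 -532.42367402  204.94710326] [-3.14056081e+00 -8.02416642e-05  2.51815848e-01] 93.80224310621603 0.1
```

View pics/s0b.png

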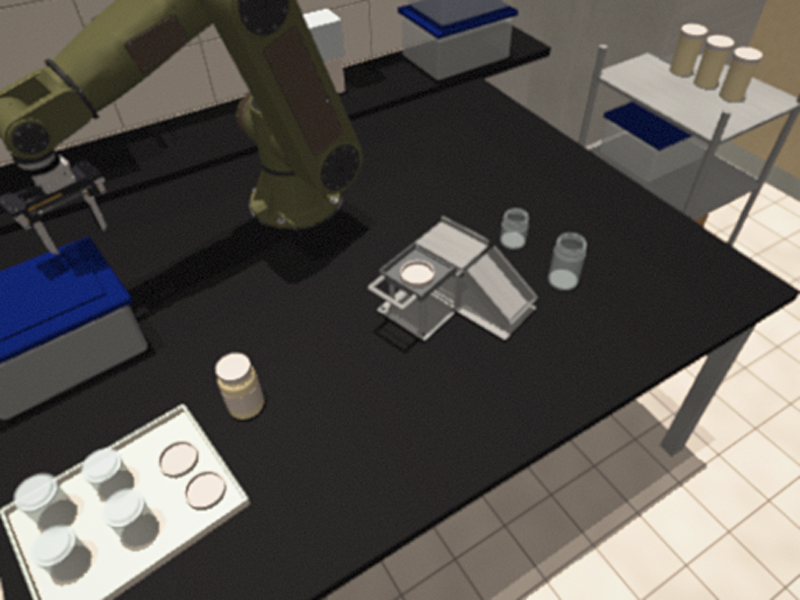

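View pics/d0b.png

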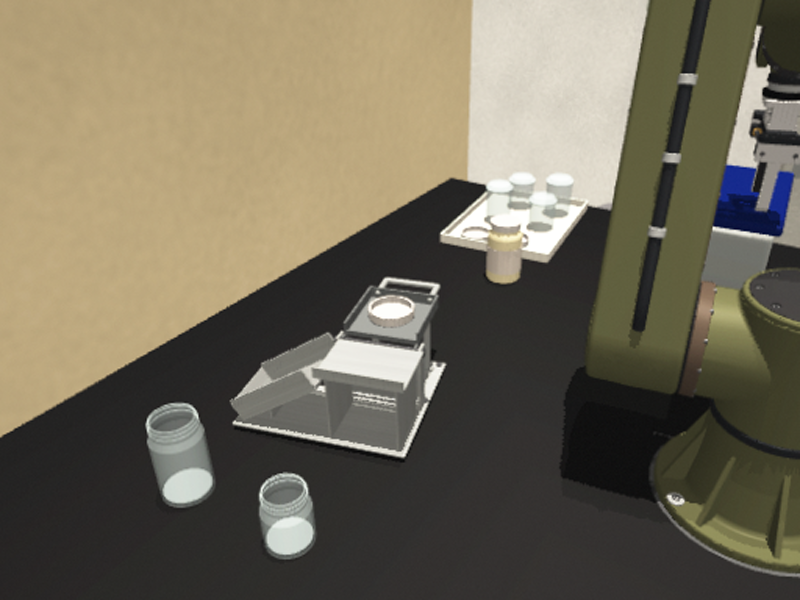

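The scene view shows the stand near (455,275)/800, with the lid in the tray at (418,272). The side view shows it near (345,360). I'll enlarge both.

```bash
python3 - <<'E'
import cv2
a=cv2.imread('pics/s0.png')[132:222,230:350];cv2.imwrite('pics/sc.png',cv2.resize(a,None,fx=6,fy=6,interpolation=cv2.INTER_CUBIC))
a=cv2.imread('pics/d0.png')[172:292,142:292];cv2.imwrite('pics/dc.png',cv2.resize(a,None,fx=5,fy=5,interpolation=cv2.INTER_CUBIC))
E
```

```text
(no output)
```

View pics/sc.png

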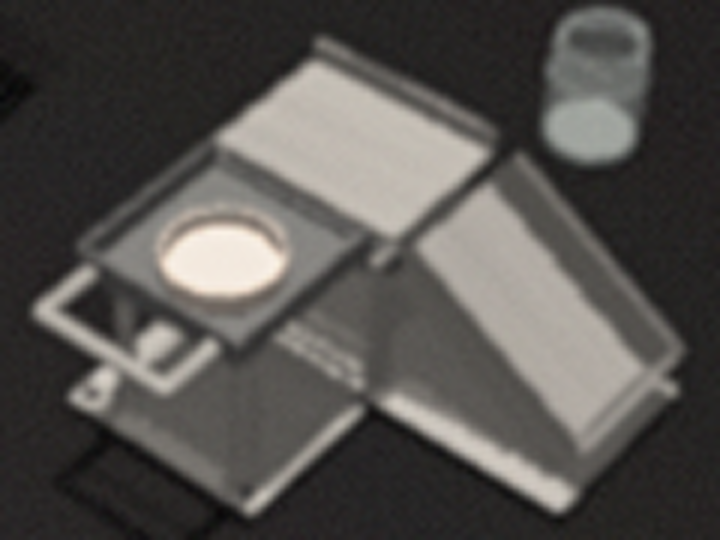

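View pics/dc.png

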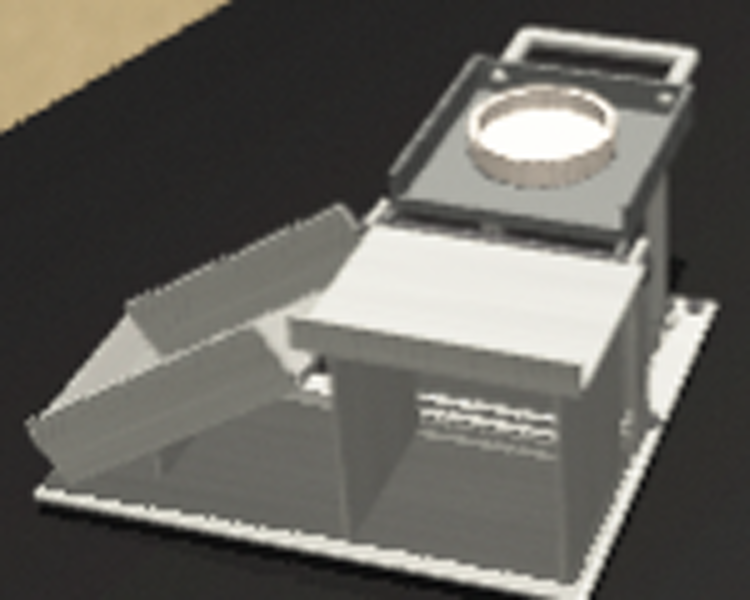

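The enlarged crops show the handle corners at (38,308) and (167,387) in the scene crop, and at (518,35) and (692,50) in the side crop. The rail ends are at (318,42) and (497,137) in the scene crop. The lid is in the tray, hollow side up.

```bash
cat > fit.py <<'E'
from h import *
from scipy.optimize import least_squares
a=pickle.load(open('pics/s0.pkl','rb'));b=pickle.load(open('pics/d0.pkl','rb'))
S=[((38,308),(-45,-172,137)),((167,387),(45,-172,137)),((318,42),(-72,106,140)),((497,137),(62,106,140)),((385,248),(62,8,125)),((82,248),(-59,-128,145)),((235,350),(59,-128,145))]
D=[((518,35),(45,-172,137)),((692,50),(-45,-172,137)),((290,320),(62,107,140)),((583,366),(-72,107,140)),((648,265),(-72,8,125)),((375,222),(62,8,125)),((690,92),(-59,-128,145)),((475,60),(59,-128,145))]
us=np.array([(230+p[0][0]/6,132+p[0][1]/6) for p in S])-.4;ud=np.array([(142+p[0][0]/5,172+p[0][1]/5) for p in D])-.4
Ps=np.array([p[1] for p in S],float);Pd=np.array([p[1] for p in D],float)
def W(v,P):
    c,s=np.cos(v[3]),np.sin(v[3]); return P@np.array([[c,s,0],[-s,c,0],[0,0,1]])+[v[0],v[1],v[2]]
def r(v): return np.r_[(proj(a,W(v,Ps))-us).ravel(),(proj(b,W(v,Pd))-ud).ravel()]
if __name__=='__main__':
    x0=atz(a,(285,172),125)
    best=min((least_squares(r,[x0[0],x0[1],0,t],loss='soft_l1') for t in np.arange(-3,3.1,.75)),key=lambda q:q.cost)
    v=best.x;print(v,best.cost);print(np.round(r(v).reshape(-1,2),1).tolist())
    for n,p in dict(grip=(0,-172,135),pin=(0,0,121),ledge=(0,56,125),foot=(156,56,41)).items(): print(n,W(v,np.array([p],float)).round(1))
    L=atz(a,(230+224/6,132+250/6),140);print('lid?',L)
    # jars bottoms, from 800 images
    for n,c,u in(('tall s',a,(565,278)),('tall d',b,(190,488)),('short s',a,(514,241)),('short d',b,(290,537)),('milk s',a,(244,408)),('milk d',b,(505,272))): print(n,atz(c,np.array(u)*.64,0).round(0))
    np.save('v.npy',v)
E
python3 fit.py
```

```text
[ 5.22107866e+02  1.18753070e+02 -1.43184607e+00  3.04295917e-01] 7.674847028422424
[[-0.0, 0.9], [-0.9, 0.5], [-1.1, -0.2], [-1.2, -0.7], [0.6, -1.3], [-1.7, 0.1], [-0.2, -0.7], [1.3, 0.2], [-1.2, 1.2], [-0.5, -0.4], [-0.3, 0.1], [-0.7, 0.5], [-0.3, 1.0], [0.2, -1.2], [-0.6, -0.5]]
grip [[573.6 -45.3 133.6]]
pin [[522.1 118.8 119.6]]
ledge [[505.3 172.2 123.6]]
foot [[654.2 218.9  39.6]]
lid? [550.79343139  52.19865857 140.        ]
tall s [645. 419.   0.]
tall d [641. 406.   0.]
short s [472. 401.   0.]
short d [466. 394.   0.]
milk s [ 573. -384.    0.]
milk d [ 567. -400.    0.]
```

Emit:
play_rows:
  translation:
    - [0.02,0.022,0.012]
    - [0.055,0.061,0.012]
    - [0.09,0.101,0.012]
    - [0.13,0.145,0.012]
    - [0.17,0.19,0.012]
    - [0.21,0.234,0.012]
    - [0.25,0.279,0.012]
    - [0.29,0.324,0.012]
    - [0.33,0.368,0.012]
    - [0.37,0.413,0.012]
    - [0.41,0.458,0.012]
    - [0.4365,0.4875,0.012]
  yaw: [0.004,0.008,0.013,0.017,0.021,0.026,0.03,0.035,0.039,0.043,0.047,0.052]
  hand: 0.4

```text
clock: 1.6
eef_pos: [574.6, -42.9, 216.9]
eef_rot: [-3.141, 0.001, 0.305]
wrist_force: [-0.1, -0.3, 0.5]
finger_gap: 37.7
finger_force: 0.0
```

Emit:
play_rows:
  translation:
    - [0,0,0]
    - [0,0,0]
  yaw: [0,0]

```text
clock: 1.85
eef_pos: [573.1, -45.5, 217.1]
eef_rot: [-3.141, 0.001, 0.304]
wrist_force: [-1.2, -0.2, -0.6]
finger_gap: 37.2
finger_force: 0.0
```

```bash
python3 - <<'E'
from h import *
s=telemetry.read_state();print(s['eef_pos'],s['eef_rot'],s['joints'],s['finger_gap'],s['wrist_force'],s['clock'])
c=snap('wrist','w0');cv2.imwrite('pics/w0b.png',cv2.resize(cv2.imread('pics/w0.png'),(768,576)))
E
```

```text
[573.07869336 -45.54748216 217.10693201] [-3.14140035e+00  8.03812129e-04  3.03702071e-01] [-1.42937793e-01  3.47574993e-01  1.43090210e+00 -1.77546767e-04
  1.36392359e+00  1.12419308e+00] 37.233995124494896 [-1.20786292 -0.24015653 -0.56019472] 1.85
```

View pics/w0b.png

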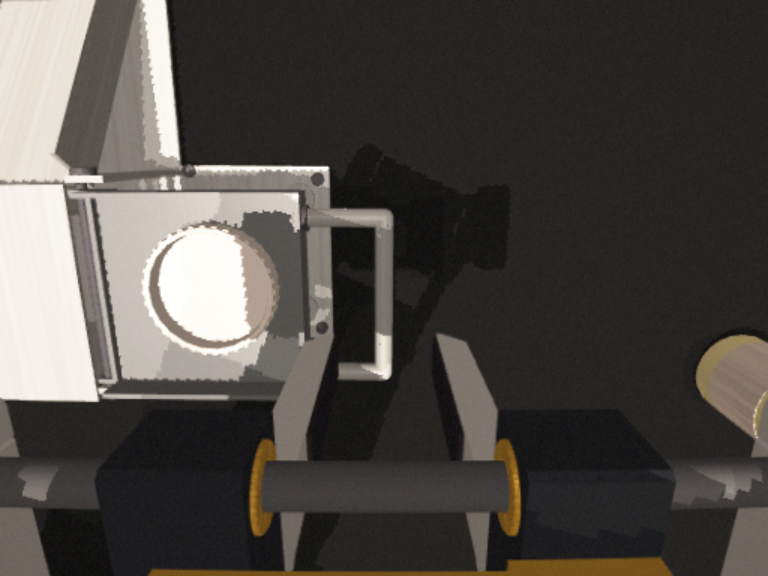

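The wrist view shows the bar handle from (385,215) to (383,372), roughly between the fingers. I'll work out its position from this.

```bash
python3 - <<'E'
from h import *
from scipy.spatial.transform import Rotation as Ro
c=pickle.load(open('pics/w0.pkl','rb'))
T=np.eye(4);T[:3,:3]=Ro.from_euler('xyz',[-3.1414,.0008,.3037]).as_matrix();T[:3,3]=[573.08,-45.55,217.11]
c['cam_to_world']=T@np.array(c['T_tool_cam'])
pickle.dump(c,open('pics/w0.pkl','wb'))
p=[atz(c,np.array(u)/1.5,137) for u in((384,216),(384,372))];print(p,(p[0]+p[1])/2, np.linalg.norm(p[0]-p[1]))
v=np.load('v.npy');d=(p[0]+p[1])/2-v[:3];k,s=np.cos(v[3]),np.sin(v[3]);print('stand',k*d[0]+s*d[1],-s*d[0]+k*d[1])
e=p[0]-p[1];print('yaw',np.arctan2(e[1],e[0]))
E
```

```text
[array([616.89699053, -31.66865056, 137.        ]), array([530.3663536 , -58.84521219, 137.        ])] [573.63167207 -45.25693138 137.        ] 90.6979417056889
stand 0.015781878875145594 -171.91271845260306
yaw 0.3043133335647272
```

Emit:
play_rows:
  translation:
    - [0,0,-0.03]
    - [0,0,-0.06]
    - [0,0,-0.09]
    - [0,0,-0.101]
    - [0,0,-0.101]
  yaw: [0,0,0,0,0]

```text
clock: 2.52
eef_pos: [573.3, -45.7, 116.7]
eef_rot: [-3.141, 0.0, 0.303]
wrist_force: [-1.2, 0.0, 0.8]
finger_gap: 37.4
finger_force: 0.0
```

Emit:
play_rows:
  translation:
    - [0,0,0]
    - [0,0,0]
    - [0,0,0]
    - [0,0,0]
    - [0,0,0]
    - [0,0,0]
  yaw: [0,0,0,0,0,0]
  hand: 0
  force: 15

```text
clock: 3.28
eef_pos: [573.6, -44.7, 116.9]
eef_rot: [-3.141, -0.0, 0.304]
wrist_force: [-3.5, 5.2, 4.8]
finger_gap: 9.5
finger_force: 15.0
```

```bash
python3 - <<'E'
import numpy as np
k=np.array([-np.sin(.3043),np.cos(.3043)])
def P(t): y=-172*np.cos(t)+14*np.sin(t); return np.r_[k*y,172*np.sin(t)+14*np.cos(t)]/1000
for seg in [(0,.6),(.6,1.2),(1.2,1.5),(1.5,1.85)]:
    print(seg,[(np.round(P(t)-P(seg[0]),4)).tolist() for t in np.linspace(*seg,13)[1:]])
E
```

```text
(0, 0.6) [[-0.0003, 0.0009, 0.0086], [-0.0007, 0.0022, 0.0171], [-0.0012, 0.0038, 0.0255], [-0.0019, 0.0059, 0.0339], [-0.0026, 0.0084, 0.0421], [-0.0035, 0.0113, 0.0502], [-0.0046, 0.0145, 0.0581], [-0.0057, 0.0182, 0.0659], [-0.007, 0.0221, 0.0734], [-0.0083, 0.0265, 0.0807], [-0.0098, 0.0312, 0.0878], [-0.0114, 0.0362, 0.0947]]
(0.6, 1.2) [[-0.0017, 0.0053, 0.0066], [-0.0035, 0.011, 0.0128], [-0.0053, 0.0169, 0.0188], [-0.0073, 0.0231, 0.0245], [-0.0093, 0.0296, 0.0298], [-0.0114, 0.0364, 0.0348], [-0.0136, 0.0433, 0.0394], [-0.0159, 0.0505, 0.0436], [-0.0182, 0.0578, 0.0475], [-0.0205, 0.0654, 0.051], [-0.0229, 0.0731, 0.054], [-0.0254, 0.0809, 0.0567]]
(1.2, 1.5) [[-0.0012, 0.004, 0.0012], [-0.0025, 0.0079, 0.0023], [-0.0038, 0.012, 0.0032], [-0.005, 0.016, 0.0041], [-0.0063, 0.02, 0.0049], [-0.0076, 0.0241, 0.0055], [-0.0089, 0.0282, 0.0061], [-0.0101, 0.0323, 0.0065], [-0.0114, 0.0364, 0.0068], [-0.0127, 0.0405, 0.007], [-0.014, 0.0446, 0.0072], [-0.0153, 0.0487, 0.0072]]
(1.5, 1.85) [[-0.0015, 0.0048, -0.0001], [-0.003, 0.0096, -0.0004], [-0.0045, 0.0144, -0.0008], [-0.006, 0.0192, -0.0014], [-0.0075, 0.0239, -0.0021], [-0.009, 0.0286, -0.0029], [-0.0105, 0.0333, -0.0039], [-0.0119, 0.038, -0.0051], [-0.0134, 0.0427, -0.0064], [-0.0148, 0.0473, -0.0078], [-0.0163, 0.0518, -0.0094], [-0.0177, 0.0563, -0.0111]]
```

Emit:
play_rows:
  translation:
    - [-0.0003,0.0009,0.0086]
    - [-0.0007,0.0022,0.0171]
    - [-0.0012,0.0038,0.0255]
    - [-0.0019,0.0059,0.0339]
    - [-0.0026,0.0084,0.0421]
    - [-0.0035,0.0113,0.0502]
    - [-0.0046,0.0145,0.0581]
    - [-0.0057,0.0182,0.0659]
    - [-0.007,0.0221,0.0734]
    - [-0.0083,0.0265,0.0807]
    - [-0.0098,0.0312,0.0878]
    - [-0.0114,0.0362,0.0947]
  yaw: [0,0,0,0,0,0,0,0,0,0,0,0]

```text
clock: 4.78
eef_pos: [562.7, -9.7, 212.6]
eef_rot: [3.139, -0.002, 0.303]
wrist_force: [6.2, -3.9, 2.2]
finger_gap: 9.3
finger_force: 15.0
```

Emit:
play_rows:
  translation:
    - [-0.0017,0.0053,0.0066]
    - [-0.0035,0.011,0.0128]
    - [-0.0053,0.0169,0.0188]
    - [-0.0073,0.0231,0.0245]
    - [-0.0093,0.0296,0.0298]
    - [-0.0114,0.0364,0.0348]
    - [-0.0136,0.0433,0.0394]
    - [-0.0159,0.0505,0.0436]
    - [-0.0182,0.0578,0.0475]
    - [-0.0205,0.0654,0.051]
    - [-0.0229,0.0731,0.054]
    - [-0.0254,0.0809,0.0567]
  yaw: [0,0,0,0,0,0,0,0,0,0,0,0]

```text
clock: 6.28
eef_pos: [536.9, 72.2, 268.7]
eef_rot: [3.141, -0.001, 0.304]
wrist_force: [5.2, -0.4, 3.2]
finger_gap: 9.4
finger_force: 15.0
```

```bash
python3 - <<'E'
from h import *
s=telemetry.read_state();print(s['eef_pos'],s['finger_gap'],s['wrist_force'],s['clock'])
snap('side','d1');a=cv2.imread('pics/d1.png')[122:292,142:332];cv2.imwrite('pics/d1b.png',cv2.resize(a,None,fx=3.5,fy=3.5,interpolation=cv2.INTER_CUBIC))
E
```

```text
[536.90259725  72.2413095  268.70926868] 9.360997378125253 [ 5.18133461 -0.41419996  3.24086808] 6.275
```

View pics/d1b.png

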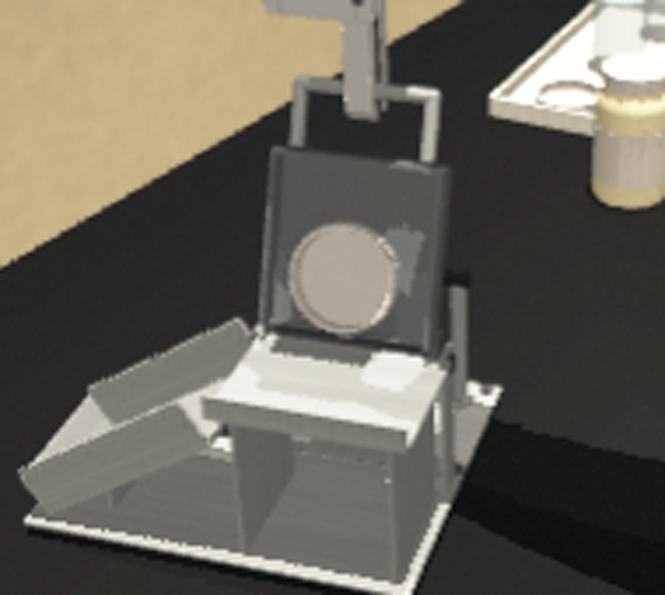

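The side view shows the tray at about 1.2 rad, held by the bar at (360,95). The lid stands on the pin lip at (343,278). Carrying on slowly.

Emit:
play_rows:
  translation:
    - [-0.0012,0.004,0.0012]
    - [-0.0025,0.0079,0.0023]
    - [-0.0038,0.012,0.0032]
    - [-0.005,0.016,0.0041]
    - [-0.0063,0.02,0.0049]
    - [-0.0076,0.0241,0.0055]
    - [-0.0089,0.0282,0.0061]
    - [-0.0101,0.0323,0.0065]
    - [-0.0114,0.0364,0.0068]
    - [-0.0127,0.0405,0.007]
    - [-0.014,0.0446,0.0072]
    - [-0.0153,0.0487,0.0072]
  yaw: [0,0,0,0,0,0,0,0,0,0,0,0]

```text
clock: 7.82
eef_pos: [521.2, 120.9, 274.9]
eef_rot: [-3.141, 0.001, 0.304]
wrist_force: [2.5, 1.0, -0.4]
finger_gap: 9.0
finger_force: 15.0
```

Emit:
play_rows:
  translation:
    - [-0.0015,0.0048,-0.0001]
    - [-0.003,0.0096,-0.0004]
    - [-0.0045,0.0144,-0.0008]
    - [-0.006,0.0192,-0.0014]
    - [-0.0075,0.0239,-0.0021]
    - [-0.009,0.0286,-0.0029]
    - [-0.0105,0.0333,-0.0039]
    - [-0.0119,0.038,-0.0051]
    - [-0.0134,0.0427,-0.0064]
    - [-0.0148,0.0473,-0.0078]
    - [-0.0163,0.0518,-0.0094]
    - [-0.0175,0.0555,-0.0108]
  yaw: [0,0,0,0,0,0,0,0,0,0,0,0]

```text
clock: 9.32
eef_pos: [503.9, 176.5, 264.2]
eef_rot: [-3.142, -0.0, 0.304]
wrist_force: [1.9, 1.0, 0.5]
finger_gap: 9.6
finger_force: 15.0
```

Emit:
play_rows:
  translation:
    - [0,0,0]
    - [0,0,0]
    - [0,0,0]
    - [0,0,0]
    - [0,0,0]
    - [0,0,0]
  yaw: [0,0,0,0,0,0]

```text
clock: 10.07
eef_pos: [504.0, 176.1, 264.3]
eef_rot: [3.142, -0.0, 0.304]
wrist_force: [2.3, 1.3, 0.3]
finger_gap: 9.3
finger_force: 15.0
```

```bash
python3 - <<'E'
from h import *
s=telemetry.read_state();print(s['eef_pos'],s['finger_gap'],s['wrist_force'],s['clock'])
snap('side','d2');a=cv2.imread('pics/d2.png')[122:292,142:332];cv2.imwrite('pics/d2b.png',cv2.resize(a,None,fx=3.5,fy=3.5,interpolation=cv2.INTER_CUBIC))
E
```

```text
[503.97937885 176.1194668  264.28490199] 9.3260348500794 [2.34384445 1.29515847 0.30189218] 10.075
```

View pics/d2b.png

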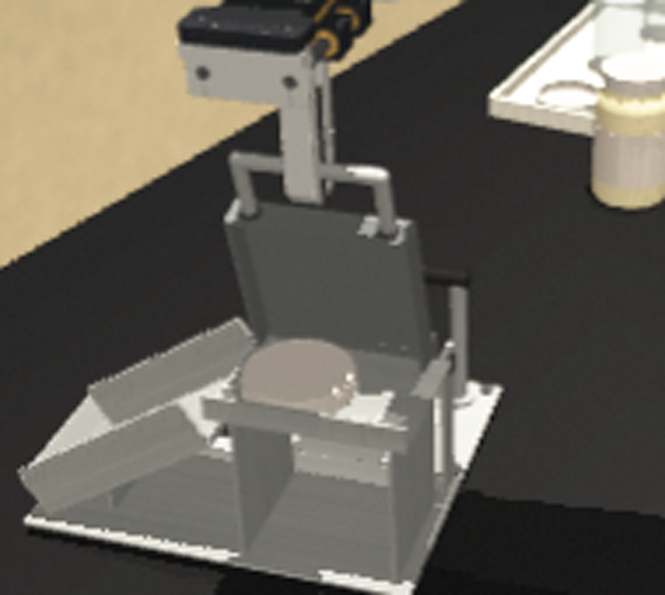

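The lid lies closed face up on the ledge at (298,375), and the tray is on its stop, still gripped. Next I lower the tray along the reverse arc.

```bash
python3 - <<'E'
import numpy as np
k=np.array([-np.sin(.3043),np.cos(.3043)])
def P(t): y=-172*np.cos(t)+14*np.sin(t); return np.r_[k*y,172*np.sin(t)+14*np.cos(t)]/1000
for i,seg in enumerate([(1.85,1.25),(1.25,.6),(.6,0)]):
    o=P(seg[0])+([.0002,-.0008,.0003] if i==0 else 0)
    print(seg,[(np.round(P(t)-o,4)).tolist() for t in np.linspace(*seg,13)[1:]])
E
```

```text
(1.85, 1.25) [[0.0022, -0.007, 0.0025], [0.0047, -0.0149, 0.005], [0.0072, -0.0229, 0.007], [0.0098, -0.031, 0.0086], [0.0123, -0.0391, 0.0097], [0.0149, -0.0473, 0.0105], [0.0175, -0.0555, 0.0108], [0.0201, -0.0638, 0.0107], [0.0227, -0.072, 0.0101], [0.0252, -0.0802, 0.0091], [0.0278, -0.0883, 0.0077], [0.0303, -0.0963, 0.0059]]
(1.25, 0.6) [[0.0027, -0.0086, -0.0025], [0.0054, -0.0171, -0.0054], [0.008, -0.0254, -0.0088], [0.0105, -0.0335, -0.0127], [0.013, -0.0414, -0.0171], [0.0154, -0.049, -0.0219], [0.0177, -0.0564, -0.0271], [0.02, -0.0635, -0.0327], [0.0221, -0.0704, -0.0387], [0.0241, -0.0769, -0.0451], [0.0261, -0.083, -0.0519], [0.0279, -0.0888, -0.059]]
(0.6, 0) [[0.0016, -0.005, -0.0068], [0.0031, -0.0097, -0.0139], [0.0044, -0.0141, -0.0213], [0.0057, -0.018, -0.0288], [0.0068, -0.0217, -0.0365], [0.0078, -0.0249, -0.0445], [0.0087, -0.0278, -0.0526], [0.0095, -0.0303, -0.0608], [0.0102, -0.0324, -0.0691], [0.0107, -0.0341, -0.0776], [0.0111, -0.0353, -0.0861], [0.0114, -0.0362, -0.0947]]
```

Emit:
play_rows:
  translation:
    - [0.0022,-0.007,0.0025]
    - [0.0047,-0.0149,0.005]
    - [0.0072,-0.0229,0.007]
    - [0.0098,-0.031,0.0086]
    - [0.0123,-0.0391,0.0097]
    - [0.0149,-0.0473,0.0105]
    - [0.0175,-0.0555,0.0108]
    - [0.0201,-0.0638,0.0107]
    - [0.0227,-0.072,0.0101]
    - [0.0252,-0.0802,0.0091]
    - [0.0278,-0.0883,0.0077]
    - [0.0303,-0.0963,0.0059]
  yaw: [0,0,0,0,0,0,0,0,0,0,0,0]

```text
clock: 11.62
eef_pos: [534.5, 79.3, 270.0]
eef_rot: [3.141, -0.0, 0.304]
wrist_force: [-1.7, -0.7, 0.4]
finger_gap: 9.2
finger_force: 15.0
```

Emit:
play_rows:
  translation:
    - [0.0027,-0.0086,-0.0025]
    - [0.0054,-0.0171,-0.0054]
    - [0.008,-0.0254,-0.0088]
    - [0.0105,-0.0335,-0.0127]
    - [0.013,-0.0414,-0.0171]
    - [0.0154,-0.049,-0.0219]
    - [0.0177,-0.0564,-0.0271]
    - [0.02,-0.0635,-0.0327]
    - [0.0221,-0.0704,-0.0387]
    - [0.0241,-0.0769,-0.0451]
    - [0.0261,-0.083,-0.0519]
    - [0.0279,-0.0888,-0.059]
  yaw: [0,0,0,0,0,0,0,0,0,0,0,0]

```text
clock: 13.12
eef_pos: [562.2, -9.4, 210.6]
eef_rot: [3.142, 0.0, 0.304]
wrist_force: [-0.4, -0.4, -0.4]
finger_gap: 9.1
finger_force: 15.0
```

Emit:
play_rows:
  translation:
    - [0.0016,-0.005,-0.0068]
    - [0.0031,-0.0097,-0.0139]
    - [0.0044,-0.0141,-0.0213]
    - [0.0057,-0.018,-0.0288]
    - [0.0068,-0.0217,-0.0365]
    - [0.0078,-0.0249,-0.0445]
    - [0.0087,-0.0278,-0.0526]
    - [0.0095,-0.0303,-0.0608]
    - [0.0102,-0.0324,-0.0691]
    - [0.0107,-0.0341,-0.0776]
    - [0.0111,-0.0353,-0.0861]
    - [0.0114,-0.0362,-0.0947]
  yaw: [0,0,0,0,0,0,0,0,0,0,0,0]

```text
clock: 14.62
eef_pos: [573.8, -44.6, 116.5]
eef_rot: [-3.141, -0.001, 0.304]
wrist_force: [-4.6, 11.1, 16.2]
finger_gap: 8.9
finger_force: 15.0
```

Emit:
play_rows:
  translation:
    - [0,0,0]
    - [0,0,0]
    - [0,0,0]
  yaw: [0,0,0]

```text
clock: 15.0
eef_pos: [573.8, -44.5, 116.2]
eef_rot: [-3.141, -0.001, 0.304]
wrist_force: [0.9, 4.9, -2.4]
finger_gap: 9.3
finger_force: 15.0
```

Emit:
play_rows:
  translation:
    - [0,0,0]
    - [0,0,0]
    - [0,0,0]
    - [0,0,0]
    - [0,0,0.02]
    - [0,0,0.06]
    - [0,0,0.11]
    - [0,0,0.11]
  yaw: [0,0,0,0,0,0,0,0]
  hand: 0.4

```text
clock: 16.0
eef_pos: [574.8, -45.4, 230.4]
eef_rot: [3.139, -0.006, 0.304]
wrist_force: [0.2, -0.6, 0.3]
finger_gap: 37.3
finger_force: 0.0
```

```bash
python3 - <<'E'
from h import *
s=telemetry.read_state();print(s['eef_pos'],s['finger_gap'],s['wrist_force'],s['clock'])
snap('side','d3');snap('scene','s3')
a=cv2.imread('pics/d3.png')[152:292,142:312];a=cv2.resize(a,(400,330),interpolation=cv2.INTER_CUBIC)
b=cv2.imread('pics/s3.png')[122:227,230:357];b=cv2.resize(b,(400,330),interpolation=cv2.INTER_CUBIC)
cv2.imwrite('pics/m3.png',np.hstack([a,b]))
E
```

```text
[574.80667437 -45.37027949 230.3943185 ] 37.33516697986097 [ 0.24597006 -0.5895021   0.33807105] 16.0
```

View pics/m3.png

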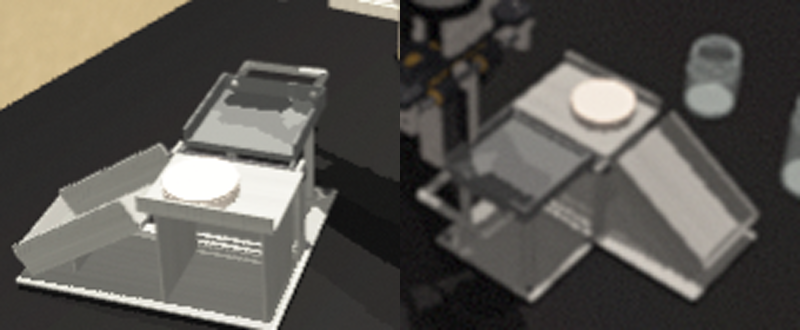

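The tray is flat. The lid lies flat side up on the ledge, centred at about (203,100) in the right panel (scene) and (201,180) in the left panel (side).

```bash
python3 - <<'E'
from h import *
v=np.load('v.npy');k,s=np.cos(.3043),np.sin(.3043)
for n,u in(('s3',(294.3,153.5)),('d3',(227.6,228.0))):
    c=pickle.load(open(f'pics/{n}.pkl','rb'));p=atz(c,u,140.);d=p-v[:3];print(p,'stand',k*d[0]+s*d[1],-s*d[0]+k*d[1])
def w(x,y): return (v[0]+k*x-s*y, v[1]+s*x+k*y)
for x in(-62,-40,-30,0,30,40,50,70): print(x,[np.round(w(x,y),1).tolist() for y in(65,56)])
E
```

```text
[516.97692915 187.98504167 140.        ] stand 15.848451735597694 67.58860136393746
[512.27205233 185.64255606 140.        ] stand 10.657863222802716 66.76343738485518
-62 [[443.5, 162.2], [446.2, 153.6]]
-40 [[464.5, 168.8], [467.2, 160.2]]
-30 [[474.0, 171.8], [476.7, 163.2]]
0 [[502.6, 180.8], [505.3, 172.2]]
30 [[531.3, 189.8], [534.0, 181.2]]
40 [[540.8, 192.8], [543.5, 184.2]]
50 [[550.3, 195.7], [553.0, 187.2]]
70 [[569.4, 201.7], [572.1, 193.2]]
```

Emit:
play_rows:
  translation:
    - [-0.018,0.033,0]
    - [-0.038,0.068,0]
    - [-0.058,0.103,0]
    - [-0.078,0.138,0]
    - [-0.098,0.173,0]
    - [-0.1177,0.208,0]
    - [-0.1177,0.208,0]
    - [-0.1177,0.208,-0.03]
    - [-0.1177,0.208,-0.065]
    - [-0.1177,0.208,-0.09]
    - [-0.1177,0.208,-0.095]
    - [-0.1177,0.208,-0.095]
  yaw: [0,0,0,0,0,0,0,0,0,0,0,0]
  hand: 0.32

```text
clock: 17.6
eef_pos: [456.1, 162.5, 131.5]
eef_rot: [3.142, 0.0, 0.303]
wrist_force: [0.5, -0.2, 0.3]
finger_gap: 30.1
finger_force: 0.0
```

```bash
python3 - <<'E'
from h import *
s=telemetry.read_state();print(s['eef_pos'],s['finger_gap'],s['wrist_force'],s['clock'])
snap('side','d4');snap('scene','s4')
a=cv2.imread('pics/d4.png')[152:292,142:312];a=cv2.resize(a,(400,330),interpolation=cv2.INTER_CUBIC)
b=cv2.imread('pics/s4.png')[122:227,230:357];b=cv2.resize(b,(400,330),interpolation=cv2.INTER_CUBIC)
cv2.imwrite('pics/m4.png',np.hstack([a,b]))
E
```

```text
[456.06607473 162.49352483 131.54655028] 30.089370277888587 [ 0.48009366 -0.20949948  0.34451455] 17.6
```

View pics/m4.png

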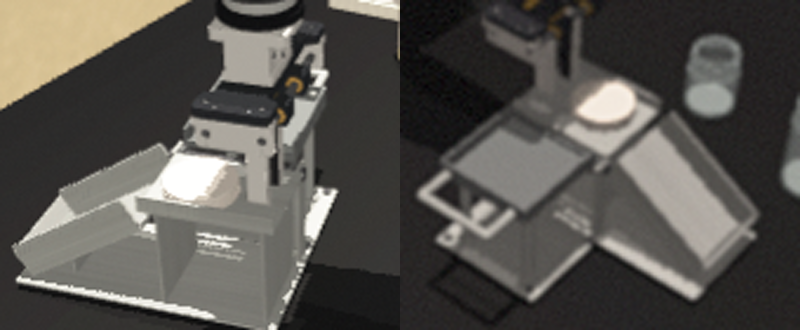

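The fingers stand behind the lid on the ledge, clear of rail, lid and tray. Now I push along stand +x.

Emit:
play_rows:
  translation:
    - [0.0048,0.0015,0]
    - [0.0095,0.003,0]
    - [0.0143,0.0045,0]
    - [0.0191,0.006,0]
    - [0.0229,0.0072,0]
    - [0.0267,0.0084,0]
    - [0.0305,0.0096,0]
    - [0.0353,0.0111,0]
    - [0.0401,0.0126,0]
    - [0.0448,0.0141,0]
    - [0.0487,0.0153,0]
    - [0.0525,0.0165,0]
  yaw: [0,0,0,0,0,0,0,0,0,0,0,0]

```text
clock: 19.2
eef_pos: [508.6, 179.4, 131.4]
eef_rot: [3.142, 0.0, 0.304]
wrist_force: [-0.4, 0.5, -0.2]
finger_gap: 29.8
finger_force: 0.0
```

Emit:
play_rows:
  translation:
    - [0.0057,0.0018,0]
    - [0.0134,0.0042,0]
    - [0.0229,0.0072,0]
    - [0.0324,0.0102,0]
    - [0.042,0.0132,0]
    - [0.0496,0.0156,0]
    - [0.0496,0.0156,0]
    - [0.0496,0.0156,0]
    - [0.0496,0.0156,0]
  yaw: [0,0,0,0,0,0,0,0,0]

```text
clock: 20.32
eef_pos: [557.8, 194.9, 131.5]
eef_rot: [-3.142, -0.0, 0.304]
wrist_force: [0.2, 0.0, 0.1]
finger_gap: 30.0
finger_force: 0.0
```

```bash
python3 - <<'E'
from h import *
s=telemetry.read_state();print(s['eef_pos'],s['finger_gap'],s['wrist_force'],s['clock'])
snap('side','d5');snap('scene','s5')
a=cv2.imread('pics/d5.png')[152:292,142:312];a=cv2.resize(a,(400,330),interpolation=cv2.INTER_CUBIC)
b=cv2.imread('pics/s5.png')[122:227,230:357];b=cv2.resize(b,(400,330),interpolation=cv2.INTER_CUBIC)
cv2.imwrite('pics/m5.png',np.hstack([a,b]))
E
```

```text
[557.77071631 194.89772907 131.53925052] 30.022592734731404 [0.18846407 0.02877763 0.07924323] 20.325
```

View pics/m5.png

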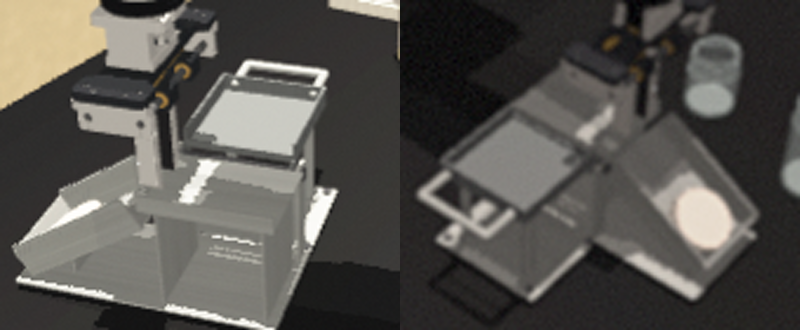

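The lid lies at the chute's foot with its closed face up, at (705,218) in the right panel. I'll retract upward and check the rest numerically.

Emit:
play_rows:
  translation:
    - [0,0,0.02]
    - [0,0,0.06]
    - [0,0,0.1]
    - [0,0,0.12]
    - [0,0,0.12]
    - [0,0,0.12]
    - [0,0,0.12]
    - [0,0,0.12]
  yaw: [0,0,0,0,0,0,0,0]

```text
clock: 21.42
eef_pos: [557.8, 194.9, 250.7]
eef_rot: [-3.142, 0.001, 0.304]
wrist_force: [0.3, -0.2, -0.4]
finger_gap: 30.0
finger_force: 0.0
```

```bash
python3 - <<'E'
from h import *
s=telemetry.read_state();print(s['eef_pos'],s['wrist_force'],s['clock'])
c=snap('scene','s6');v=np.load('v.npy')
k,q=np.cos(.3043),np.sin(.3043)
def W(p): return np.array([v[0]+k*p[0]-q*p[1],v[1]+q*p[0]+k*p[1],p[2]])
n=np.array([np.sin(.576),0,np.cos(.576)])
print('expected lid top px',proj(c,W(np.array([156,56,41])+16*n)))
for f in('s5','s6'):
    a=cv2.imread(f'pics/{f}.png')[175:215,310:350];b=cv2.inRange(a,(175,195,205),(255,255,255))
    m=max(cv2.findContours(b,0,1)[0],key=cv2.contourArea);e=cv2.fitEllipse(m);print(f,e[0][0]+310,e[0][1]+175,e[1:])
t=np.linspace(0,6.3,40);u=np.array([np.cos(.576),0,-np.sin(.576)])
pp=proj(c,np.array([W(np.array([156,56,41])+16*n+36*(np.cos(z)*u+np.sin(z)*np.array([0,1,0]))) for z in t])).astype(np.float32);print('exp ellipse',cv2.fitEllipse(pp))
E
```

```text
[557.76154361 194.91003311 250.73511887] [ 0.26022693 -0.21282452 -0.40125526] 21.425
expected lid top px [[324.99996127 191.40552508]]
s5 325.8227825164795 190.8630142211914 ((14.589072227478027, 19.282487869262695), 145.64402770996094)
s6 325.84203815460205 190.9026575088501 ((14.560563087463379, 19.41058349609375), 145.90646362304688)
exp ellipse ((324.92376708984375, 191.47811889648438), (16.150388717651367, 20.55655288696289), 147.5741424560547)
```

The lid is still, and its position and tilt match a lid lying flat at the chute foot. Handing in.

```bash
python3 -c "
from cell import manip
print(manip.sign_off())"
```

```text
the job is handed in; nothing more can be done
None
```

The job is handed in at about 21 s: the lid tumbled hollow side down onto the ledge, the tray was lowered flat, and the lid was pushed into the chute, where it lies still at the foot, hollow side down; the jars were not touched.

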